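Load a tray of caster wheels into the feeder dock and gate it

ROBOT

A 7-joint arm with a two-finger parallel gripper is mounted at the origin on the work surface. World frame = base frame: x ahead of the robot, y to its left, z up, the work surface at z = 0. Lengths are in m, angles in degrees, forces in N, time in s.
With the tool pointing down it reaches from about 0.425 to 0.875 m from the base axis. Payload 4.7 kg.
Tool frame: the origin (TCP) lies at the very end of the fingers, on their centre line; the grasp point (between the pads) lies 19 mm behind it; z points along the fingers, y is the line along which they close (so a half turn about z gives the same grasp; the last joint's range is limited). The gripper opens to 87 mm and grips with 3 to 60 N. Pads are 19 mm wide; open, the fingers measure 117 mm over their backs; the gripper's body (75 mm by 190 mm) begins 51 mm behind the grasp point.
Start: joints at [67.959, 18.392, -4.016, 83.108, 1.295, 78.541, -3.26], TCP at [0.252, -0.599, 0.223] pointing down, gripper open.
Joint ranges: [-163.93, 163.93], [-17.29, 119.83], [-79.2, 71.16], [3.27, 140.29], [-89.18, 269.18], [5.43, 117.66], [-154.24, 154.24]. Speed limits (degrees/s): [147.25, 147.25, 180, 180, 180, 180, 180].

INTERFACE

Orientations are given as [roll, pitch, yaw] about the fixed x, y, z axes, in that order (R = Rz(yaw) Ry(pitch) Rx(roll)).
In Python, from cell import get_obs, cams, ticket, finder gives the robot as it stands.
- The arm moves only by the shell command python3 -m creep 'ROWS' [FORCE]. ROWS is text: rows parted by semicolons, each of 5 numbers parted by spaces: the shift along the world's x, y, z in m, then the turn about the world's z in degrees, then the finger opening in m, from 0 to 0.087. A call has 1 to 8 rows; each row shifts and turns the commanded pose from where the row before left it; what a row does not reach is not made up. A row lasts 1/8 s, in which the tool goes at most 62.5 mm and 10.7 degrees, less where a joint would pass 70% of its speed; a pose out of reach is approached as far as the arm can. A call with a gripper value outside its range is refused whole. The fingers move at their own pace and stop on an object; FORCE is the grip in N (left out, the last holds). Time passes only in rows, so rows that do not move let the fingers close. It gives the time, the measured TCP pose, the force, the opening and the grip force at its end, in the units of the state.
- get_obs(): the state, without advancing time (a new reading comes with each control period).
- cams.read_camera(name): name is "scene" or "side" or "wrist"; returns the picture (480x640x3 uint8, red, green, blue); there is no depth.
- cams.calibration(name): a dict with "fx", "fy", "cx", "cy" (pixels), "extrinsics" (4x4, takes a point from world to camera coordinates). Camera axes: x right, y down, z forward; pixel columns grow to the right and rows downward; lengths in m; the calibration is good to about 2 mm. The wrist camera is an equidistant fisheye: a pixel r from the principal point sees the ray r / f radians off the axis. A picture is of the moment at which its call begins: read the wrist's pose just before it. calibration takes no time and is no camera call; for the wrist camera it gives the pose at the moment of the call.
- ticket.sign_off(): hands the job in; it is judged then, once.
Trained networks look in the newest picture that a camera, given by its name, has taken for a name from the list of things; names that differ only in an ending like _2 or _b are one class to them, and where a whole thing is asked for, a point or a joint stands for the part that bears it (a point fixed in the world has none). Each returns a list of dicts, best first, with "p" (0 to 1); they miss things now and then, are a little off and sometimes report something else, mostly with a low value. They report only what shows in the picture. A call takes as long as a camera call. They do not tell look-alikes from the thing itself.
- finder.masks_of(name, camera): "mask" (480x640 bool, what is visible of it) and "xy" ([column, row] in pixels, amid what is visible of it).
- finder.tip_of(name, camera): "xy" ([column, row] in pixels: a listed point, or the origin of a listed thing).
The state is a dict: "time_s": time; "qpos": joint angles; "joint_velocities": joint speeds; "effort": joint torques, N m; "tool_pos": TCP position; "tool_rot": TCP orientation; "force": force on the tool from outside, world axes, zero at the start; "wrist_torque": the same for the moment, N m; "grip_width": finger opening in m; "grasp_force": force on a finger pad.
Only numpy, scipy, OpenCV 4.12 (cv2) and the standard library are available. Lean on these libraries where they do the work, as an engineer would, in place of code of your own. Each camera call takes 0.05 s, during which the arm holds its last target. There are 200 camera calls.

TASK

One of the four small wheels has been left lying in the lane of the feeder dock: put it flat, hub up, in the empty pocket of the aluminium tray. Then slide the full tray, either way round, into the dock's grooved lane until it is fully home against the end stop, and last drop the steel gate plate from its stand upright into the two grooves at the dock's mouth, right down. Keep the tray level, so that nothing is thrown out, and leave the other things on the bench where they are.

Things in the scene. Friction and masses are not known exactly. Their poses are not given: they have to be found in the camera images.
- dock: Grey feeder dock fixed to the bench (place, side, heading vary). Its lane, open above, runs along its own +x. Origin at bench level on the lane's centre line, at the gate grooves. Base plate 5 mm thick, x -45 to 152 mm, 198 mm wide, low ramp in front to x -60. Flared guides at the mouth, x -46 to -15, z to 25. Lane 157 mm wide (y +-78.5). End stop face x 140, z to 40.
- dock_lip (a point): Front end, on the centre line, of the part of the lane under the steel lips, at the height of their undersides (dock x 16, z 14.5 mm). Lips overhang each side of the lane by 8 mm up to the end stop, tops at z 20.5, front 12 mm bent up: the tray's flanges must slide in under them.
- dock_home (a point): Where the tray's origin is when fully home (dock x 78, y 0, z 5 mm). Beyond the end stop, dock x 152 to 237, is a green housing 85 mm high and 150 mm wide.
- dock_groove (a point): Where the gate plate's origin is when fitted (dock x 0, y 0, z 5 mm). On either side a post (x -16 to 16, y 78.5 to 99, top z 60, small funnel to z 71 mm) has an upright groove, open to the lane and above, 11.5 mm wide along dock x, reaching out to y 91 mm.
- tray: Loose aluminium tray, same either way round, slides along its x. Origin under its centre. Floor 124 (x) by 152 (y) mm, 5 mm thick, juts out as 10 mm flanges past the side walls at y +-66. Walls and dividers to z 22; four pockets 56 by 56, centres x +-30, y +-34, floor z 5. Central handle blade 50 long (x), 12 thick (y), z 22 to 85 mm. 0.35 kg, full 0.7. Three pockets hold wheels.
- wheel0: Caster wheel, one of four alike: black disc 48 mm diameter, 20 mm high, with a grey hub sleeve 20 mm diameter above it from z 20 to z 44 mm. Origin at the centre of its underside, z up. About 80 g. One of the four (any) lies in the dock's lane, the other three in the tray.
- wheel1: Caster wheel, one of four alike: black disc 48 mm diameter, 20 mm high, with a grey hub sleeve 20 mm diameter above it from z 20 to z 44 mm. Origin at the centre of its underside, z up. About 80 g. One of the four (any) lies in the dock's lane, the other three in the tray.
- wheel2: Caster wheel, one of four alike: black disc 48 mm diameter, 20 mm high, with a grey hub sleeve 20 mm diameter above it from z 20 to z 44 mm. Origin at the centre of its underside, z up. About 80 g. One of the four (any) lies in the dock's lane, the other three in the tray.
- wheel3: Caster wheel, one of four alike: black disc 48 mm diameter, 20 mm high, with a grey hub sleeve 20 mm diameter above it from z 20 to z 44 mm. Origin at the centre of its underside, z up. About 80 g. One of the four (any) lies in the dock's lane, the other three in the tray.
- gate: Steel gate plate, loose, standing upright in the stand: 8 mm thick (x), 176 mm long (y), 60 mm high, with a central tab 60 mm long (y), same thickness, from z 60 to z 85 mm. Origin at the centre of its lower edge. About 0.25 kg. Same either way round. Fitted: origin on the dock's, z 5 mm, its y along the dock's y, ends in the two grooves.
- stand: Fixed plywood stand of the gate plate: base 50 mm (x) by 190 mm (y), 6 mm thick; pairs of ribs to z 36 mm at y +-70 leave a slot 11.5 mm wide along its y. Origin at the centre of its underside.
- oiler: Bystander: white plastic bottle, 56 mm diameter, 150 mm tall. Origin at the centre of its underside.
- tyre: Bystander: black ring lying flat behind the tray, 90 mm outer diameter, 22 mm high. Origin at the centre of its underside.
- jar: Bystander: small jar in front of the tray, 50 mm diameter, 60 mm tall. Origin at the centre of its underside.
- wrench: Bystander: wrench lying flat on the right-hand side of the bench.
- cup: Bystander: open steel cup, 70 mm rim diameter, 80 mm tall, on the left-hand side.
- tin: Bystander: steel can, 66 mm diameter, 90 mm tall, behind the stand. Origin at the centre of its underside.
Things that resemble listed ones, but are neither listed nor needed, are in the scene too. Leave any purple look-alike of the tray alone.

How it is judged (in metres and radians):
On the way, in this order (a step that is already met when the one before it is completed fails the run):
1. the tray, with all four wheels in it, is fully home in the dock (x of tray in the frame of dock between 0.072 and 0.084 m and y of tray in the frame of dock between -0.006 and 0.006 m and z of tray in the frame of dock between 0.001 and 0.009 m and angle between the x axis of tray and the x axis of dock, either way round below 0.06 rad and angle between tray's own z axis and vertical below 0.06 rad and x of wheel0 in the frame of tray between -0.055 and 0.055 m and y of wheel0 in the frame of tray between -0.06 and 0.06 m and z of wheel0 in the frame of tray between 0.001 and 0.009 m and angle between each of wheel0, wheel1, wheel2, wheel3's own z axis and vertical below 0.2 rad and x of wheel1 in the frame of tray between -0.055 and 0.055 m and y of wheel1 in the frame of tray between -0.06 and 0.06 m and z of wheel1 in the frame of tray between 0.001 and 0.009 m and x of wheel2 in the frame of tray between -0.055 and 0.055 m and y of wheel2 in the frame of tray between -0.06 and 0.06 m and z of wheel2 in the frame of tray between 0.001 and 0.009 m and x of wheel3 in the frame of tray between -0.055 and 0.055 m and y of wheel3 in the frame of tray between -0.06 and 0.06 m and z of wheel3 in the frame of tray between 0.001 and 0.009 m), for 0.2 s.
2. the gate plate is right down in the two grooves at the dock's mouth (x of gate in the frame of dock between -0.004 and 0.004 m and y of gate in the frame of dock between -0.007 and 0.007 m and z of gate in the frame of dock between 0.002 and 0.008 m and angle between the y axis of gate and the y axis of dock, either way round below 0.06 rad and angle between gate's own z axis and vertical below 0.1 rad), for 0.2 s.
At the end, for the whole second after the job is handed in: Tray home in the lane (6 mm along and across, 4 mm in height, 0.06 rad); all four wheels flat, hub up, on the floor of its pockets; gate plate upright in both grooves, lower edge within 3 mm of the base plate, in line within 0.06 rad; all at rest (all of step 1 and all of step 2 and linear speed of each of tray, gate, wheel0, wheel1, wheel2, wheel3 below 0.02 m/s); the robot touches nothing.
It fails at once if the tray is tipped by more than 0.4 rad (angle between tray's own z axis and vertical above 0.4 rad).
It fails at once if a bystander is moved by more than 3 cm (distance of any of oiler, tyre, jar, wrench, cup, tin from where it was at the start of the episode above 0.03 m).
It fails at once if a standing bystander is knocked over (angle between any of oiler, jar, cup, tin's own z axis and vertical above 0.6 rad).
It also fails if it takes over 72 s, if anything falls off the work surface, if the arm or the gripper's body presses on something with over 40 N, if the wrist force passes 120 N, or if a joint passes its speed limit or range.

## Working session

There is one attempt and no reset: what is moved stays moved. The work goes in short steps, Python scripts to look and compute and a shell command to move; the robot and the scene stay as the last step left them, time stands still between calls to the robot, and variables do not carry over. Pictures are saved under pics/ and viewed, at most 10 in all, crops included, and the job is handed in when it is done.

```bash
ls; mkdir -p pics
python3 - <<'E'
from cell import get_obs,cams
import cv2,numpy as np
a=cams.read_camera("scene");b=cams.read_camera("side")
cv2.imwrite("pics/scene.png",a[:,:,::-1]);cv2.imwrite("pics/side.png",b[:,:,::-1])
for c in("scene","side","wrist"):
  k=cams.calibration(c);print(c,{x:np.round(k[x],3).tolist() for x in k})
o=get_obs();print(o['time_s'],o['tool_pos'],o['tool_rot'],o['force'],o['grip_width'])
E
```

```text
pics
scene {'fx': 471.972, 'fy': 471.972, 'cx': 315.558, 'cy': 245.701, 'extrinsics': [[-0.725, 0.689, 0.014, 0.387], [0.523, 0.563, -0.64, -0.215], [-0.449, -0.456, -0.768, 1.392], [0.0, 0.0, 0.0, 1.0]]}
side {'fx': 618.73, 'fy': 618.73, 'cx': 321.825, 'cy': 240.167, 'extrinsics': [[0.925, -0.379, -0.02, -0.492], [-0.258, -0.591, -0.764, 0.19], [0.277, 0.712, -0.645, 1.293], [0.0, 0.0, 0.0, 1.0]]}
wrist {'fx': 371.648, 'fy': 371.648, 'cx': 320.606, 'cy': 241.368, 'extrinsics': [[0.388, -0.922, -0.003, -0.648], [-0.877, -0.37, 0.305, -0.037], [-0.282, -0.116, -0.952, 0.393], [0.0, 0.0, 0.0, 1.0]]}
0.1 [ 0.25215571 -0.59857984  0.22160075] [-1.79905060e+02  8.13207887e-03  2.28503937e+01] [-0.19057347  0.55787911  0.22912371] 0.08653259644993516
```

View pics/scene.png

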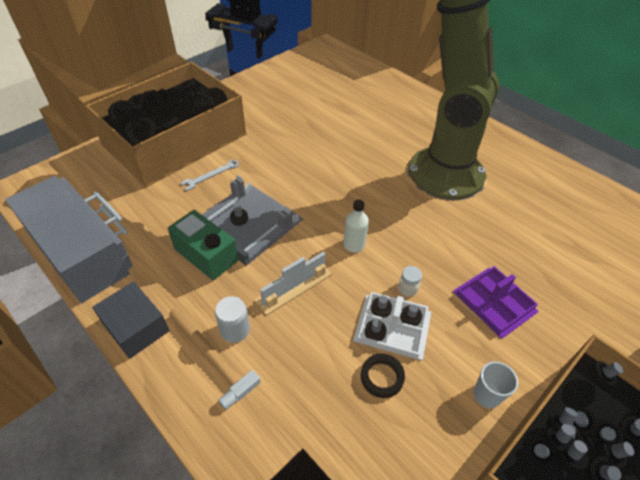

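View pics/side.png

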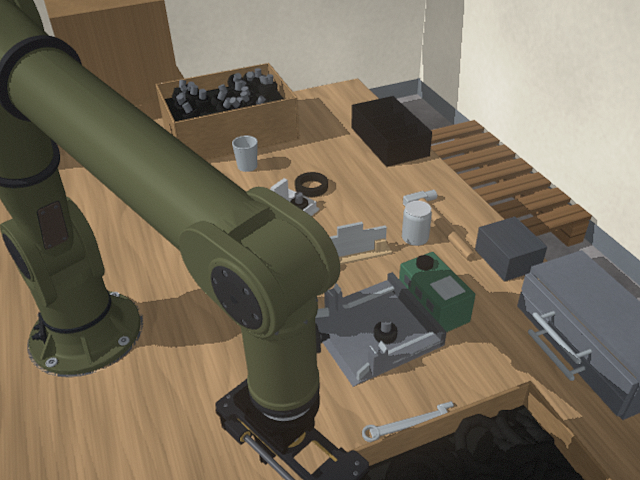

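Scene picture: the loose wheel is at (239,215) in the dock lane, the housing's black knob at (212,241), the dock mouth at about (280,225), the gate on its stand at (295,278) and the tray at (394,325). Three wheels are in the tray and the empty pocket is at (408,338). The purple look-alike is at (497,300), and a dark box with parts is at (600,430). In the side picture the lane wheel is at (386,330), with the knob at (425,262).

What could be taken for the wheel: the lane wheel (239,215), the knob on the housing (212,241), wheels in the crate (570,430). I choose (239,215). What could be taken for the tray: grey (394,325) or purple (497,300). I choose grey.

```bash
cat > h.py <<'E'
import numpy as np,cv2
from cell import get_obs,cams,finder
def cal(c):
    k=cams.calibration(c);E=np.array(k['extrinsics']);return k,E[:3,:3],E[:3,3]
def ray(c,xy,C=None):
    k,R,t=C or cal(c);d=np.array([(xy[0]-k['cx'])/k['fx'],(xy[1]-k['cy'])/k['fy']])
    if c=='wrist':
        r=np.hypot(*d);d=np.array([*(d/r*np.sin(r)),np.cos(r)]) if r>1e-9 else np.array([0,0,1.])
    else: d=np.array([*d,1.])
    return -R.T@t,R.T@d
def onz(c,xy,z,C=None):
    o,d=ray(c,xy,C);return o+d*(z-o[2])/d[2]
def proj(c,P,C=None):
    k,R,t=C or cal(c);p=np.atleast_2d(P)@R.T+t
    if c=='wrist':
        r=np.hypot(p[:,0],p[:,1]);th=np.arctan2(r,p[:,2]);q=p[:,:2]*(th/np.maximum(r,1e-9))[:,None]
    else: q=p[:,:2]/p[:,2:]
    return q*[k['fx'],k['fy']]+[k['cx'],k['cy']]
def snap(c,name=None):
    C=cal(c);a=cams.read_camera(c)
    if name: cv2.imwrite('pics/'+name,a[:,:,::-1])
    return C,a
E
python3 - <<'E'
from h import *
Z=dict(dock=0,dock_lip=.0145,dock_home=.005,dock_groove=.005,tray=0,wheel0=.005,gate=.006,stand=0)
for c in('scene','side'):
  C,a=snap(c)
  for n,z in Z.items():
    for d in finder.tip_of(n,c)[:5]:
      if d['p']>.2: print(c,n,round(d['p'],2),np.round(d['xy'],1),np.round(onz(c,d['xy'],z,C),4))
E
```

```text
scene dock 0.7 [258.8 216.6] [ 0.5178 -0.2379  0.    ]
scene dock 0.43 [241.4 229.1] [ 0.5797 -0.2339  0.    ]
scene dock_lip 0.91 [257.2 211.2] [ 0.5162 -0.2447  0.0145]
scene dock_home 0.87 [241.1 229. ] [ 0.5824 -0.2308  0.005 ]
scene dock_groove 0.78 [260.8 213.2] [ 0.5086 -0.24    0.005 ]
scene dock_groove 0.72 [389.3 323.7] [0.5146 0.2197 0.005 ]
scene tray 0.93 [392.8 323.5] [0.5058 0.2233 0.    ]
scene tray 0.6 [492.9 301. ] [0.2879 0.3445 0.    ]
scene wheel0 0.92 [382.5 309.6] [0.4979 0.1848 0.005 ]
scene wheel0 0.76 [411.5 318.7] [0.4681 0.2456 0.005 ]
scene wheel0 0.68 [240.4 217.5] [ 0.5585 -0.2646  0.005 ]
scene wheel0 0.68 [371.5 333.4] [0.562  0.2089 0.005 ]
scene wheel0 0.6 [410.1 286. ] [0.4002 0.1863 0.005 ]
scene gate 0.8 [294.7 286.8] [0.6029 0.0013 0.006 ]
scene stand 0.96 [296.7 287.4] [0.5979 0.0027 0.    ]
side dock 0.64 [354.9 341.7] [ 0.5033 -0.2471 -0.    ]
side dock_lip 0.58 [363.2 331.1] [ 0.5251 -0.2395  0.0145]
side dock_home 0.87 [387.3 322.3] [ 0.5852 -0.2299  0.005 ]
side dock_groove 0.68 [350.1 336.7] [ 0.498  -0.2351  0.005 ]
side tray 0.65 [283.6 210.8] [0.5169 0.2239 0.    ]
side wheel0 0.87 [384.  338.8] [ 0.5588 -0.2673  0.005 ]
side wheel0 0.46 [298.5 206.5] [0.5565 0.2193 0.005 ]
side gate 0.79 [349.5 255. ] [ 0.5993 -0.0068  0.006 ]
side gate 0.46 [286.3 210.2] [0.5218 0.216  0.006 ]
side stand 0.79 [352.1 255.5] [ 0.607  -0.0047  0.    ]
```

Run:
```python
import cv2
a=cv2.imread('pics/scene.png')
c=cv2.resize(a[170:370,150:450],(780,520),interpolation=cv2.INTER_CUBIC);cv2.imwrite('pics/crop1.png',c)
```

```text
(no output)
```

View pics/crop1.png

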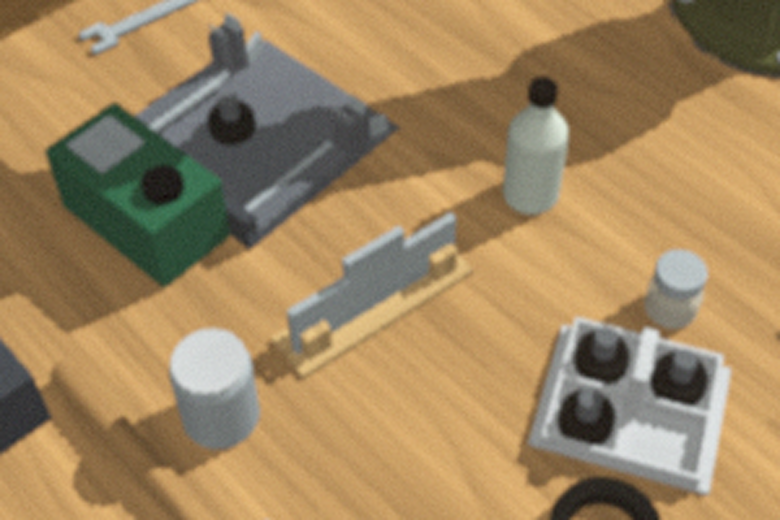

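The crop shows the lane wheel at crop (232,120), upright with its grey hub. The knob at (162,185) is just a cap on the green housing, and the grey tray's empty pocket is at (650,440).

```bash
python3 -m creep '0.031 0.043 0.004 -2.2 0.05;0.031 0.043 0.004 -2.2 0.05;0.031 0.043 0.004 -2.2 0.05;0.031 0.043 0.004 -2.2 0.05;0.031 0.043 0.004 -2.2 0.05;0.031 0.043 0.004 -2.2 0.05;0.031 0.043 0.004 -2.2 0.05;0.031 0.043 0 -2 0.05'
python3 - <<'E'
from h import *
C,a=snap('wrist','w1.png');o=get_obs();print(o['tool_pos'],o['tool_rot'],o['time_s'])
np.save('w1.npy',np.array([0]));import pickle;pickle.dump(C,open('w1.pkl','wb'))
Z=dict(dock=0,dock_lip=.0145,dock_home=.005,dock_groove=.005,wheel0=.005,gate=.006,tray=0,oiler=0)
for n,z in Z.items():
    for d in finder.tip_of(n,'wrist')[:5]:
      if d['p']>.2: print(n,round(d['p'],2),np.round(d['xy'],1),np.round(onz('wrist',d['xy'],z,C),4))
E
```

```text
time_s: 2.0
tool_pos: [0.5014, -0.2537, 0.2513]
tool_rot: [179.9, -0.1, 5.4]
force: [0.9, 0.5, -0.3]
grip_width: 0.0497
grasp_force: 0.0
[ 0.5063343  -0.24462673  0.25125509] [-179.76561355   -0.28310612    5.94131553] 2.05
dock 0.76 [305.8 195.1] [ 0.5072 -0.2358  0.    ]
dock_lip 0.94 [310.8 186.2] [ 0.5202 -0.2407  0.0145]
dock_home 0.89 [310.3 127.5] [ 0.5835 -0.2342  0.005 ]
dock_home 0.27 [308.9 186.2] [ 0.5185 -0.2385  0.005 ]
dock_groove 0.65 [308.2 200.4] [ 0.5023 -0.2391  0.005 ]
wheel0 0.84 [332. 149.] [ 0.5621 -0.2599  0.005 ]
wheel0 0.79 [ 14.4 183.4] [0.5016 0.1888 0.005 ]
wheel0 0.48 [  5.1 146.7] [0.5554 0.2067 0.005 ]
gate 0.93 [113.7 103.4] [0.6051 0.0048 0.006 ]
tray 0.73 [309.2 186.8] [ 0.517  -0.2388  0.    ]
oiler 0.7 [118.  259.5] [0.4039 0.0073 0.    ]
```

View pics/w1.png

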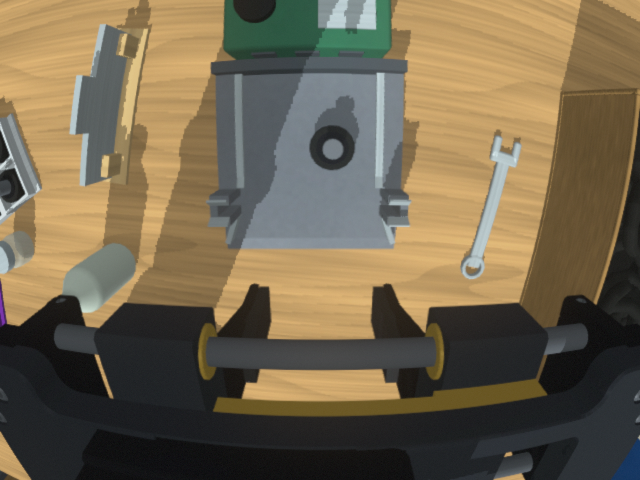

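The wrist picture shows the dock straight on: ramp front edge at row 247 (cols 229–395), lane wheel hub at (332,149), posts at (222,208) and (395,208). The gate is at (105,105) and the oiler at (100,275). I'll refine the dock pose by fitting its known edges.

```bash
cat > fit.py <<'E'
from h import *
from scipy.optimize import differential_evolution
def pts(segs,n=40):
    return np.array([[np.array(a)+(np.array(b)-a)*s for s in np.linspace(0.03,.97,n)] for a,b in segs])
def fit(views,segs,init,rng=(.012,.012,4),z0=0):
    """views: (cam,C,img). init x,y,yawdeg. model edges in object frame (m)."""
    P=pts(segs);G=[]
    for c,C,a in views:
        g=cv2.GaussianBlur(cv2.cvtColor(a,cv2.COLOR_RGB2GRAY).astype(np.float32),(0,0),1.2)
        G.append((cv2.Sobel(g,cv2.CV_32F,1,0)/8,cv2.Sobel(g,cv2.CV_32F,0,1)/8))
    def score(v,full=False):
        th=np.radians(v[2]);R=np.array([[np.cos(th),-np.sin(th),0],[np.sin(th),np.cos(th),0],[0,0,1]])
        W=P@R.T+[v[0],v[1],z0];s=[]
        for (c,C,a),(gx,gy) in zip(views,G):
            q=proj(c,W.reshape(-1,3),C).reshape(P.shape[0],-1,2).astype(np.float32)
            t=np.gradient(q,axis=1);n=np.stack([-t[...,1],t[...,0]],-1);n/=np.linalg.norm(n,axis=-1,keepdims=True)+1e-9
            m=lambda g:cv2.remap(g,q[...,0],q[...,1],cv2.INTER_LINEAR)
            r=np.abs(m(gx)*n[...,0]+m(gy)*n[...,1]);s.append(np.minimum(r,12).mean(1))
        return np.round(s,1) if full else -np.mean(s)
    r=differential_evolution(score,[(i-d,i+d) for i,d in zip(init,rng)],seed=1,tol=1e-5,maxiter=150,popsize=15)
    return r.x,score(r.x,True)
S=lambda x0,y0,x1,y1,z:([x0/1e3,y0/1e3,z/1e3],[x1/1e3,y1/1e3,z/1e3])
DOCK=[S(30,70.5,138,70.5,20.5),S(30,-70.5,138,-70.5,20.5),S(-45,99,-18,99,5),S(-45,-99,-18,-99,5),S(20,99,138,99,5),S(20,-99,138,-99,5),S(-60,-80,-60,80,0),S(140,-70,140,70,40),S(-16,80,-16,98,60),S(-16,-80,-16,-98,60)]
TRAY=[S(-62,-76,-62,76,5),S(62,-76,62,76,5),S(-62,76,62,76,5),S(-62,-76,62,-76,5),S(-62,66,62,66,22),S(-62,-66,62,-66,22),S(-62,-66,-62,66,22),S(62,-66,62,66,22),S(-25,6,25,6,85),S(-25,-6,25,-6,85)]
GATE=[S(x,y0,x,y1,z) for x in(-4,4) for y0,y1,z in((-88,-30,60),(30,88,60),(-30,30,85))]
E
python3 - <<'E'
from fit import *
V={}
for c in('wrist','scene','side'): V[c]=(c,)+snap(c)
o=get_obs();print(o['tool_pos'],o['tool_rot'])
for vs in(['wrist'],['scene'],['side'],['wrist','scene','side']):
  x,s=fit([V[c] for c in vs],DOCK,(.504,-.238,5));print('dock',vs,np.round(x,4),s.tolist())
for vs in(['scene'],['side'],['scene','side'],['wrist']):
  x,s=fit([V[c] for c in vs],GATE,(.602,0,8),(.015,.015,15),.006);print('gate',vs,np.round(x,4),s.tolist())
x,s=fit([V['scene']],TRAY,(.508,.224,20),(.015,.015,30));print('tray',np.round(x,4),s.tolist())
for d in finder.tip_of('wheel0','wrist')[:2]: print(d['p'],onz('wrist',d['xy'],.005,V['wrist'][1]))
E
```

```text
[ 0.49993284 -0.25584745  0.25058028] [1.79990676e+02 7.07176629e-03 5.36137051e+00]
dock ['wrist'] [ 0.5047 -0.2415  6.1381] [[10.300000190734863, 12.0, 3.0999999046325684, 5.0, 0.10000000149011612, 1.0, 5.099999904632568, 4.0, 1.7000000476837158, 11.800000190734863]]
dock ['scene'] [ 0.5003 -0.2417  4.9746] [[4.900000095367432, 11.699999809265137, 7.199999809265137, 5.300000190734863, 7.800000190734863, 9.199999809265137, 8.199999809265137, 7.300000190734863, 11.800000190734863, 11.399999618530273]]
dock ['side'] [ 0.5052 -0.2472  4.9253] [[7.900000095367432, 11.699999809265137, 1.0, 12.0, 8.399999618530273, 5.599999904632568, 5.800000190734863, 0.8999999761581421, 1.7999999523162842, 1.7000000476837158]]
dock ['wrist', 'scene', 'side'] [ 0.5047 -0.2424  6.2082] [[9.100000381469727, 11.600000381469727, 4.400000095367432, 3.299999952316284, 0.10000000149011612, 1.399999976158142, 5.199999809265137, 4.0, 1.899999976158142, 11.800000190734863], [3.4000000953674316, 11.800000190734863, 5.5, 3.9000000953674316, 8.199999809265137, 9.100000381469727, 10.199999809265137, 2.9000000953674316
[... 498 characters left out ...]
]]
gate ['scene', 'side'] [ 0.605   0.009  -3.3199] [[1.399999976158142, 1.600000023841858, 1.5, 1.7000000476837158, 3.5999999046325684, 1.100000023841858], [7.5, 7.099999904632568, 8.399999618530273, 7.099999904632568, 11.199999809265137, 4.900000095367432]]
gate ['wrist'] [6.17000e-01 6.30000e-03 2.29748e+01] [[3.9000000953674316, 0.8999999761581421, 2.700000047683716, 3.799999952316284, 1.399999976158142, 4.199999809265137]]
tray [ 0.5093  0.2252 29.1975] [[8.800000190734863, 7.900000095367432, 11.5, 4.300000190734863, 10.300000190734863, 9.199999809265137, 8.300000190734863, 9.300000190734863, 12.0, 12.0]]
0.83 [ 0.56260703 -0.25759345  0.005     ]
0.67 [0.49870969 0.19537931 0.005     ]
```

```bash
python3 -m creep '0.015 -0.001 -0.035 0 0.05;0.015 -0.002 -0.035 0 0.05;0.015 -0.002 -0.035 0 0.05;0.016 -0.001 -0.035 0 0.05;0 0 0 0 0.05;0 0 0 0 0.05'
python3 - <<'E'
from fit import *
V=('wrist',)+snap('wrist','w2.png')
o=get_obs();print(o['tool_pos'],o['tool_rot'])
for n,z in(('wheel0',.005),('dock_groove',.005),('dock_home',.005),('dock_lip',.0145)):
  for d in finder.tip_of(n,'wrist')[:2]: print(n,d['p'],d['xy'],onz('wrist',d['xy'],z,V[1]))
m=finder.masks_of('wheel0','wrist')[0];print(m['p'],m['xy'],onz('wrist',m['xy'],.03,V[1]))
x,s=fit([V],DOCK,(.503,-.24,5.5));print(x,s)
o=np.array([.5626,-.2577,0])
q=proj('wrist',np.array(get_obs()['tool_pos']),V[1]);print('tcp px',q)
E
```

```text
time_s: 3.4
tool_pos: [0.5616, -0.2614, 0.1117]
tool_rot: [180.0, -0.0, 5.4]
force: [-0.0, -1.5, 0.0]
grip_width: 0.05
grasp_force: 0.0
[ 0.56184138 -0.26166315  0.11240986] [ 1.79913267e+02 -1.03169083e-01  5.42422722e+00]
wheel0 0.71 [319.1, 236.4] [ 0.56391009 -0.25940584  0.005     ]
dock_groove 0.92 [285.8, 304.8] [ 0.50333885 -0.23778668  0.005     ]
dock_home 0.64 [288.7, 211.2] [ 0.58132239 -0.23502947  0.005     ]
dock_lip 0.75 [525.9, 309.2] [ 0.51738723 -0.44808352  0.0145    ]
dock_lip 0.62 [289.8, 291.8] [ 0.52006162 -0.24076534  0.0145    ]
0.59 [317.0, 241.5] [ 0.56771041 -0.25769832  0.03      ]
[ 0.49423622 -0.24267751  6.20526846] [[10.4 11.7  0.1  0.3  0.2  0.6 11.3  0.2  0.1 11.3]]
tcp px [[321.89178365 304.8497124 ]]
```

View pics/w2.png

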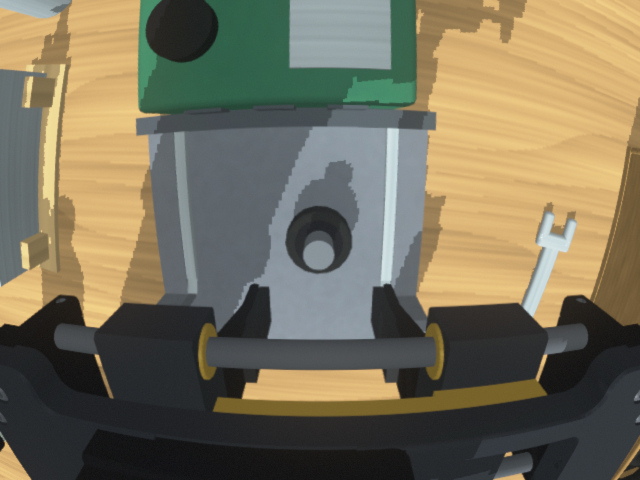

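The picture shows the hub top at (319,251) and the disc centre near (319,240). The lips are the light strips at cols 181 and 392 at row 140.

Run:
```python
from fit import *
C=cal('wrist');f=lambda u,v,z:np.round(onz('wrist',(u,v),z,C),4)
print(f(319,251,.049),f(319,239,.02))
a=cv2.imread('pics/w2.png')
for r in(140,170,200,230,250,270): # lip inner edges
    g=cv2.GaussianBlur(cv2.cvtColor(a,cv2.COLOR_BGR2GRAY).astype(float),(0,0),1)[r]; d=np.gradient(g)
    L=170+np.argmin(d[170:205]);R=375+np.argmax(d[375:400]);Ro=375+np.argmin(d[375:410]);Lo=165+np.argmax(d[165:200]);print(r,L,R,Lo,Ro,f(L,r,.0205),f(R,r,.0205),f(Lo,r,.0205),f(Ro,r,.0205))
```

```text
[ 0.5676 -0.2592  0.049 ] [ 0.5666 -0.2592  0.02  ]
140 184 387 174 398 [ 0.6308 -0.1574  0.0205] [ 0.6417 -0.2988  0.0205] [ 0.6306 -0.1496  0.0205] [ 0.6427 -0.3064  0.0205]
170 186 386 176 397 [ 0.6093 -0.1598  0.0205] [ 0.6209 -0.3006  0.0205] [ 0.6089 -0.1519  0.0205] [ 0.6218 -0.3083  0.0205]
200 188 385 178 396 [ 0.5874 -0.1618  0.0205] [ 0.5998 -0.3027  0.0205] [ 0.5869 -0.1538  0.0205] [ 0.6006 -0.3105  0.0205]
230 191 383 181 394 [ 0.5649 -0.1641  0.0205] [ 0.5779 -0.3043  0.0205] [ 0.5642 -0.156   0.0205] [ 0.5787 -0.3123  0.0205]
250 193 382 183 393 [ 0.5493 -0.1655  0.0205] [ 0.5628 -0.3057  0.0205] [ 0.5485 -0.1573  0.0205] [ 0.5635 -0.3139  0.0205]
270 195 381 185 391 [ 0.5331 -0.1668  0.0205] [ 0.5471 -0.3073  0.0205] [ 0.5322 -0.1584  0.0205] [ 0.5478 -0.3149  0.0205]
```

```bash
python3 -m creep '0.005 0.002 -0.02 0 0.05;0 0 -0.032 0 0.05;0 0 -0.031 0 0.05;0 0 0 0 0.05;0 0 0 0 0.01;0 0 0 0 0.01;0 0 0 0 0.01;0 0 0 0 0.01' 25
```

```text
time_s: 4.7
tool_pos: [0.5668, -0.2592, 0.0284]
tool_rot: [180.0, -0.1, 5.4]
force: [-0.4, 0.8, 2.7]
grip_width: 0.0191
grasp_force: 25.0
```

```bash
python3 -m creep '0 0 0.05 0 0.01;0 0 0.06 0 0.01;-0.005 0.03 0.05 -8 0.01;-0.01 0.06 0.01 -8 0.01;-0.01 0.06 0 -8 0.01;-0.01 0.06 0 -8 0.01;-0.01 0.06 0 -8 0.01;-0.01 0.06 0 -8 0.01'; python3 -m creep '0 0.06 0 -8 0.01;-0.005 0.06 0 -8 0.01;-0.005 0.06 0 -2.2 0.01;0 0.03 0 0 0.01;0 0 0 0 0.01;0 0 0 0 0.01'
python3 - <<'E'
from fit import *
V=('wrist',)+snap('wrist','w3.png')
o=get_obs();print(o['tool_pos'],o['tool_rot'],o['grip_width'])
x,s=fit([V],TRAY,(.509,.225,29),(.012,.012,6));print(x,s)
W=('scene',)+snap('scene')
x,s=fit([W,V],TRAY,(.509,.225,29),(.012,.012,6));print(x,s)
for d in finder.tip_of('tray','wrist')[:2]: print(d['p'],d['xy'],onz('wrist',d['xy'],0,V[1]))
th=np.radians(x[2]);R=np.array([[np.cos(th),-np.sin(th)],[np.sin(th),np.cos(th)]])
for p in((30,34),(30,-34),(-30,34),(-30,-34)):
  w=x[:2]+R@np.array(p)/1e3;print(p,w,proj('wrist',[*w,.005],V[1]))
E
```

```text
time_s: 5.7
tool_pos: [0.5107, 0.0728, 0.1979]
tool_rot: [-180.0, -0.1, -42.8]
force: [1.6, 0.5, -0.8]
grip_width: 0.0191
grasp_force: 25.0
time_s: 6.45
tool_pos: [0.5095, 0.1418, 0.1862]
tool_rot: [179.0, 0.9, -46.1]
force: [0.1, -0.9, -0.7]
grip_width: 0.0191
grasp_force: 25.0
[0.50968353 0.14110207 0.18625103] [178.97412486   0.90572393 -46.18965757] 0.019544102828224535
[ 0.51295505  0.22998725 29.02873578] [[ 3.8  8.4  0.8  9.2  0.6 12.   2.9 10.1  1.1 10.9]]
[ 0.51412071  0.23044511 27.52114908] [[ 7.1  7.6 10.4  8.9  3.6  6.4  6.8  9.3 12.  11.8]
 [ 4.7  7.9  0.6  7.9  0.5 11.3  4.1  9.3  2.  10.5]]
0.71 [254.7, 269.4] [0.51409818 0.23035005 0.        ]
(30, 34) [0.52501534 0.27445996] [[219.76432765 292.31669118]]
(30, -34) [0.55643651 0.21415482] [[232.20738685 232.6963456 ]]
(-30, 34) [0.47180492 0.2467354 ] [[274.71345719 307.21644912]]
(-30, -34) [0.50322609 0.18643026] [[291.01205173 248.71646817]]
```

View pics/w3.png

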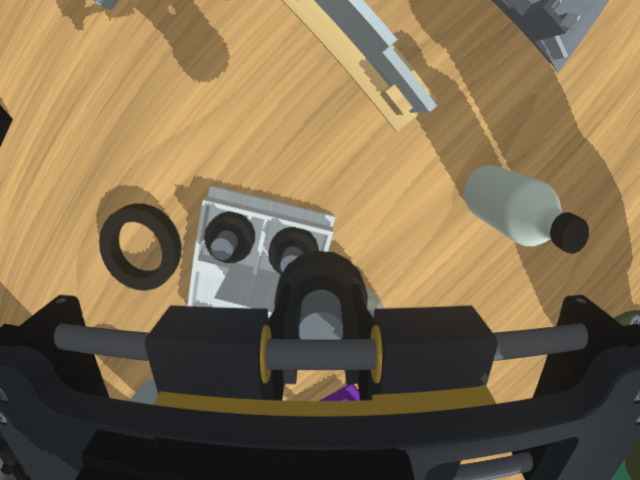

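The wrist picture shows the tray below, with its empty pocket at about (222,290) by the fit, the tyre at (140,245) and the held wheel at (320,290). The arm stopped short at yaw −46, so I'll check for a joint limit.

Run:
```python
from h import *
print(np.round(get_obs()['qpos'],1))
```

```text
[ -23.9    5.9    6.3  102.3   -1.1   73.1 -153.6]
```

```bash
python3 -m creep '0 0 0.002 10.3 0.01;0 0.01 0 10.3 0.01;0 0.01 0 10.3 0.01;0 0.01 0 10.3 0.01;0 0.01 0 10.3 0.01;0 0.01 0 10.3 0.01;0 0.01 0 10.3 0.01;0 0.01 0 10.3 0.01' ; python3 -m creep '0.002 0.01 0 10.3 0.01;0.002 0.01 0 10.3 0.01;0.002 0.01 0 10.3 0.01;0.002 0.01 0 10.3 0.01;0.002 0.01 0 10.3 0.01;0.002 0.01 0 10.3 0.01;0.002 0 0 10.3 0.01;0 0 0 10.3 0.01'; python3 -m creep '0 0 0 0 0.01;0 0 0 0 0.01'
python3 - <<'E'
from fit import *
V=('wrist',)+snap('wrist','w4.png')
o=get_obs();print(np.round(o['qpos']),o['grip_width'])
W=('scene',)+snap('scene');print(np.round(o['tool_pos'],4),np.round(o['tool_rot'],1))
for vs in([V],[W],[V,W]):
  x,s=fit(vs,TRAY,(.512,.228,28.5),(.012,.012,6));print(np.round(x,4),s.tolist())
for n,z in(('tray',0),('wheel0',.005)):
  for d in finder.tip_of(n,'wrist')[:4]: print(n,d['p'],d['xy'],onz('wrist',d['xy'],z,V[1]))
E
```

```text
time_s: 7.6
tool_pos: [0.51, 0.2113, 0.1883]
tool_rot: [179.0, 0.9, 36.5]
force: [0.0, 0.5, -1.5]
grip_width: 0.0193
grasp_force: 25.0
time_s: 8.6
tool_pos: [0.5242, 0.271, 0.1881]
tool_rot: [179.0, 0.9, 118.9]
force: [-0.6, 0.3, -0.1]
grip_width: 0.0191
grasp_force: 25.0
time_s: 8.85
tool_pos: [0.5239, 0.2716, 0.1882]
tool_rot: [179.0, 0.9, 118.4]
force: [0.8, 0.8, -0.4]
grip_width: 0.0192
grasp_force: 25.0
[-22.  12. -10.  95.   3.  72.  -4.] 0.01939656414398293
[0.5238 0.2718 0.1882] [179.    0.9 118.5]
[ 0.5123  0.23   28.8333] [[10.399999618530273, 7.699999809265137, 11.600000381469727, 2.9000000953674316, 9.399999618530273, 3.0999999046325684, 11.600000381469727, 7.599999904632568, 6.800000190734863, 6.900000095367432]]
[ 0.5162  0.2275 31.4011] [[9.399999618530273, 8.100000381469727, 9.0, 5.0, 9.899999618530273, 9.600000381469727, 4.5, 9.0, 12.0, 11.800000190734863]]
[ 0.512   0.2304 28.5919] [[10.5, 7.599999904632568, 11.399999618530273, 3.299999952316284, 7.900000095367432, 4.0, 11.5, 7.5, 6.400000095367432, 6.900000095367432], [9.199999809265137, 8.300000190734863, 10.199999809265137, 9.699999809265137, 1.2000000476837158, 6.199999809265137, 3.200000047683716, 9.800000190734863, 8.899999618530273, 11.0]]
tray 0.92 [142.0, 35.8] [0.28554035 0.35128357 0.        ]
tray 0.63 [286.6, 242.7] [0.51270404 0.22939215 0.        ]
wheel0 0.97 [256.2, 211.7] [0.4720883  0.24528589 0.005     ]
wheel0 0.91 [321.3, 291.2] [0.56742689 0.20067661 0.005     ]
wheel0 0.82 [254.3, 276.7] [0.49938902 0.18262263 0.005     ]
```

View pics/w4.png

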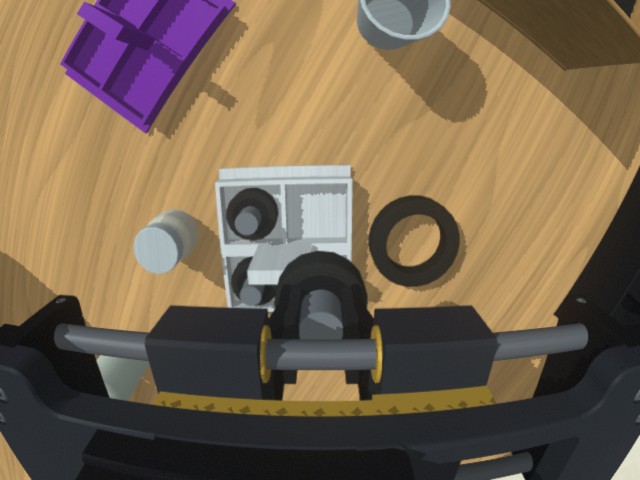

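The picture shows the empty pocket at about (320,215), the third wheel at (255,212), the handle at (285,258), the purple look-alike at (150,60), the jar at (160,245) and the tyre at (415,240).

```bash
python3 -m creep '-0.002 0.0025 -0.03 0 0.01;0 0 -0.045 0 0.01;0 0 -0.045 0 0.01;0 0 -0.018 0 0.01;0 0 -0.01 0 0.01;0 0 -0.01 0 0.01;0 0 0 0 0.01'
python3 - <<'E'
from h import *
C,a=snap('wrist');o=get_obs();print(o['tool_pos'],o['force'],o['grip_width'])
c,a2=snap('side'); cv2.imwrite('pics/s1.png',np.hstack([cv2.resize(a[100:400,120:520],(400,300)),cv2.resize(a2[120:270,200:400],(400,300))])[:,:,::-1])
E
```

```text
time_s: 9.93
tool_pos: [0.5219, 0.275, 0.0306]
tool_rot: [179.0, 0.9, 118.7]
force: [0.3, 0.3, -0.2]
grip_width: 0.0192
grasp_force: 25.0
[0.52207872 0.27513596 0.03098218] [ 0.17299949  0.01003756 -0.11199357] 0.01939070625043013
```

View pics/s1.png

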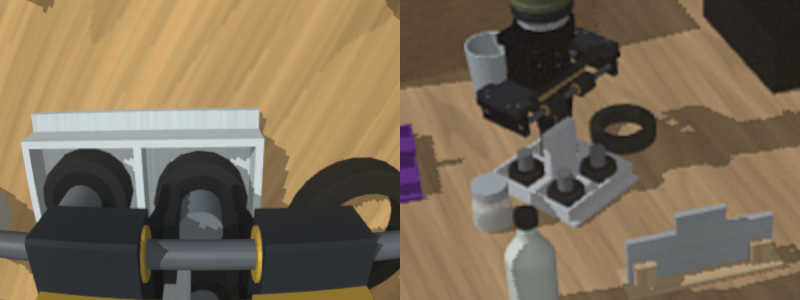

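```bash
python3 -m creep '0 0 -0.001 0 0.04;0 0 0 0 0.04;0 0 0 0 0.04;0 0 0.03 0 0.04;0 0 0.06 0 0.04;-0.002 -0.005 0.02 -9.7 0.05;-0.002 -0.01 0 -10 0.05;-0.002 -0.01 0 -10 0.05' ; python3 -m creep '-0.002 -0.01 0 -10 0.05;-0.002 -0.01 0 -10 0.05;0 0 0 -10 0.05;0 0 0 -10 0.05;0 0 0 -10 0.05;0 0 0 -10 0.05;0 0 0 0 0.05;0 0 0 0 0.05'
python3 - <<'E'
from fit import *
V=('wrist',)+snap('wrist','w5.png')
o=get_obs();print(np.round(o['qpos']))
W=('scene',)+snap('scene');print(np.round(o['tool_pos'],4),np.round(o['tool_rot'],1))
for vs in([V],[V,W]):
  x,s=fit(vs,TRAY,(.512,.229,28.7),(.01,.01,5));print(np.round(x,4),s.tolist())
for d in finder.tip_of('wheel0','wrist')[:6]: print(d['p'],d['xy'],onz('wrist',d['xy'],.005,V[1]))
E
```

```text
time_s: 11.02
tool_pos: [0.5157, 0.2497, 0.1399]
tool_rot: [178.9, 0.9, 88.7]
force: [0.8, 0.2, -0.9]
grip_width: 0.0495
grasp_force: 0.0
time_s: 12.02
tool_pos: [0.5115, 0.2299, 0.1393]
tool_rot: [179.0, 0.9, 29.2]
force: [-1.4, 0.6, 1.1]
grip_width: 0.0499
grasp_force: 0.0
[-27.  11.  -0. 101.   1.  68. -89.]
[0.5115 0.2299 0.1392] [179.    0.9  29.1]
[ 0.5122  0.2301 28.7815] [[3.4000000953674316, 10.399999618530273, 11.800000190734863, 9.5, 0.8999999761581421, 11.100000381469727, 8.399999618530273, 10.699999809265137, 11.100000381469727, 12.0]]
[ 0.512   0.2304 28.7767] [[3.4000000953674316, 10.399999618530273, 11.800000190734863, 9.100000381469727, 0.8999999761581421, 10.800000190734863, 8.399999618530273, 10.699999809265137, 11.300000190734863, 12.0], [7.400000095367432, 8.399999618530273, 10.0, 9.899999618530273, 1.100000023841858, 7.0, 5.800000190734863, 8.0, 12.0, 11.600000381469727]]
0.95 [281.3, 259.6] [0.47104664 0.2437618  0.005     ]
0.91 [279.3, 187.7] [0.52547971 0.2738016  0.005     ]
0.9 [357.8, 264.0] [0.49912988 0.18420302 0.005     ]
```

View pics/w5.png

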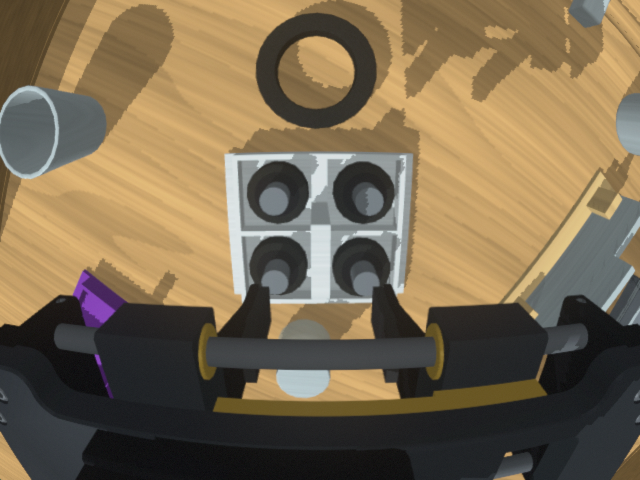

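The picture shows all four wheels upright in the tray, hubs at (275,197), (366,197), (273,275) and (363,275), with the blade centred between the fingers.

```bash
python3 -m creep '0 0 -0.035 0 0.05;0 0 -0.04 0 0.05;0 0 -0.028 0 0.05;0 0 0 0 0.05;0 0 0 0 0.005;0 0 0 0 0.005;0 0 0 0 0.005;0 0 0 0 0.005' 60; python3 -m creep '0 0 0.004 0 0.005;0 0 0.008 0 0.005;0 0 0.012 0 0.005;0 0 0.02 0 0.005;0 0 0.03 0 0.005;0 0 0 0 0.005'
```

```text
time_s: 13.18
tool_pos: [0.5119, 0.2299, 0.0368]
tool_rot: [179.0, 0.9, 29.0]
force: [-0.0, -0.1, -0.5]
grip_width: 0.018
grasp_force: 0.0
time_s: 13.92
tool_pos: [0.5137, 0.2307, 0.113]
tool_rot: [179.0, 0.6, 29.0]
force: [-0.5, 0.5, -6.8]
grip_width: 0.0119
grasp_force: 59.9
```

Run:
```python
from fit import *
V=('wrist',)+snap('wrist','w6.png');o=get_obs();W=('scene',)+snap('scene')
print(o['tool_pos'],o['tool_rot'])
for z in(.06,.065,.07,.075,.08):
  for vs in([V],[V,W]):
    x,s=fit(vs,TRAY,(.513,.231,29),(.008,.008,3),z);print(z,np.round(x,4),round(float(s.mean()),2))
```

```text
[0.51228442 0.23005758 0.11109509] [178.9870447    0.79372327  28.98114211]
0.06 [ 0.5119  0.2307 29.5871] 4.89
0.06 [ 0.5123  0.2312 28.2606] 5.77
0.065 [ 0.5134  0.2311 28.6777] 4.83
0.065 [ 0.505   0.2236 30.3214] 5.6
0.07 [ 0.5135  0.2323 28.8073] 5.17
0.07 [ 0.507   0.2287 29.2887] 5.87
0.075 [ 0.5144  0.2318 28.476 ] 4.42
0.075 [ 0.5136  0.2268 29.2972] 5.63
0.08 [ 0.5145  0.2328 28.7856] 4.97
0.08 [ 0.5148  0.2281 30.1772] 5.76
```

```bash
python3 -m creep '0 0 0.04 0 0.005;0 0 0.05 0 0.005;0 -0.01 0.034 0 0.005;-0.006 -0.03 0 -2.6 0.005;-0.012 -0.045 0 -2.6 0.005;-0.015 -0.048 0 -2.6 0.005;-0.015 -0.048 0 -2.6 0.005;-0.015 -0.048 0 -2.6 0.005'; python3 -m creep '-0.015 -0.048 0 -2.6 0.005;-0.015 -0.048 0 -2.6 0.005;-0.015 -0.048 0 -2.6 0.005;-0.01 -0.045 0 -2.6 0.005;-0.005 -0.03 0 -2.6 0.005;0 -0.02 0 0 0.005;0 -0.01 -0.01 0 0.005;0 0 0 0 0.005'; python3 -m creep '0 0 -0.02 0 0.005;0 0 0 0 0.005'
python3 - <<'E'
from h import *
o=get_obs();print(o['tool_pos'],o['tool_rot'],np.round(o['qpos']))
C,a=snap('wrist','w7.png')
f=lambda u,v,z:onz('wrist',(u,v),z,C)
for n,z in(('dock_groove',.005),('dock_home',.005),('dock_lip',.0145)):
  for d in finder.tip_of(n,'wrist')[:2]: print(n,d['p'],d['xy'],onz('wrist',d['xy'],z,C))
E
```

```text
time_s: 15.02
tool_pos: [0.4469, -0.0009, 0.2324]
tool_rot: [179.0, 1.1, 15.9]
force: [1.2, -0.4, -6.3]
grip_width: 0.0115
grasp_force: 60.0
time_s: 16.02
tool_pos: [0.3872, -0.2476, 0.2221]
tool_rot: [179.1, 1.2, 2.9]
force: [-0.7, 0.3, -7.1]
grip_width: 0.0116
grasp_force: 60.0
time_s: 16.27
tool_pos: [0.3874, -0.2463, 0.2024]
tool_rot: [179.1, 1.2, 3.1]
force: [-0.6, 0.9, -6.1]
grip_width: 0.0116
grasp_force: 60.0
[ 0.38742615 -0.24625207  0.2024126 ] [179.12469314   1.1710353    3.09387641] [ -2.  -6.  29. 111.   4.  74. -62.]
dock_groove 0.68 [320.1, 91.4] [ 0.50159086 -0.2417792   0.005     ]
dock_home 0.78 [314.1, 10.7] [ 0.58190286 -0.23177     0.005     ]
dock_lip 0.61 [316.4, 71.3] [ 0.51973143 -0.23729181  0.0145    ]
```

```bash
python3 -m creep '-0.007 -0.003 -0.045 1.1 0.005;-0.006 -0.003 -0.045 1.1 0.005;0 0 -0.045 0 0.005;0 0 -0.012 0 0.005;0 0 -0.006 0 0.005;0 0 0 0 0.005'; python3 -m creep '0 0 -0.004 0 0.005;0 0 -0.003 0 0.005;0 0 0 0 0.005'
```

```text
time_s: 17.23
tool_pos: [0.3769, -0.2547, 0.0526]
tool_rot: [178.9, 0.8, 5.2]
force: [-0.3, -0.8, -5.2]
grip_width: 0.0113
grasp_force: 60.0
time_s: 17.6
tool_pos: [0.3755, -0.2541, 0.0442]
tool_rot: [179.0, 0.9, 5.2]
force: [0.8, -0.2, -6.4]
grip_width: 0.0117
grasp_force: 60.0
```

```bash
python3 -m creep '0 0 -0.002 0 0.005;0 0 -0.002 0 0.005;0 0 0 0 0.005'; python3 -m creep '0 0 -0.002 0 0.005;0 0 -0.001 0 0.005;0 0 0 0 0.005'
python3 - <<'E'
from h import *
o=get_obs();print(o['tool_pos'],o['force'],o['wrist_torque'])
C,a=snap('wrist','w8.png')
E
```

```text
time_s: 17.98
tool_pos: [0.3754, -0.2541, 0.04]
tool_rot: [179.0, 1.0, 5.2]
force: [-0.6, -0.1, -7.4]
grip_width: 0.0117
grasp_force: 60.0
time_s: 18.35
tool_pos: [0.3758, -0.2545, 0.0389]
tool_rot: [179.1, 0.9, 5.1]
force: [-5.1, 0.1, 10.0]
grip_width: 0.0115
grasp_force: 59.9
[ 0.37581634 -0.254534    0.03888548] [-5.12537867  0.10096385 10.00463725] [1.36392549 1.22349212 0.04529305]
```

```bash
python3 -m creep '0 0.002 0.0075 0.2 0.005;0 0 0 0 0.005;0.015 0.0014 0 0 0.005;0.015 0.0014 0 0 0.005;0.015 0.0014 0 0 0.005;0.015 0.0014 0 0 0.005;0 0 0 0 0.005'
python3 - <<'E'
from h import *
o=get_obs();p=o['tool_pos'];print(p,o['force'],o['wrist_torque'],'lat err',p[1]-(-.2334+.0935*(p[0]-.58)))
C,a=snap('wrist','w9.png')
E
```

```text
time_s: 19.27
tool_pos: [0.4372, -0.2463, 0.0447]
tool_rot: [179.0, 0.9, 5.5]
force: [-0.1, 0.2, -5.6]
grip_width: 0.012
grasp_force: 60.0
[ 0.43724407 -0.24630697  0.04468264] [-0.0959253   0.19481152 -5.58222106] [-0.00183667 -0.01162162 -0.00302542] lat err 0.0004407101420566828
```

View pics/w9.png

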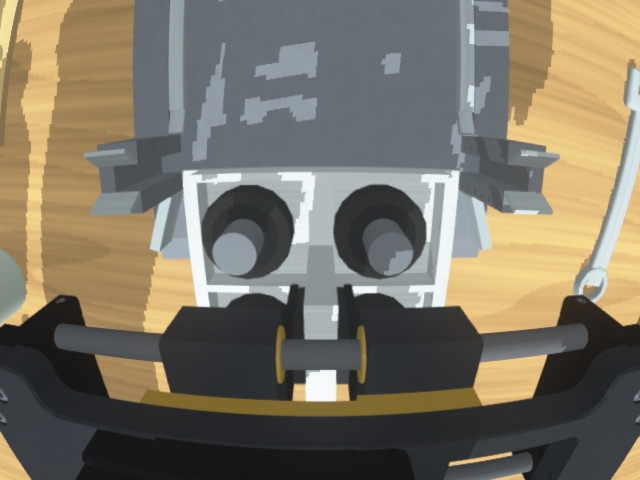

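The tray's front is between the posts (edge at row 172, cols 183–458), centred, with no contact force.

```bash
python3 -m creep '0.01 0.0005 0.001 0 0.005;0.01 0.0009 0 0 0.005;0.01 0.0009 0 0 0.005;0.01 0.0009 0 0 0.005;0 0 0 0 0.005'; python3 -m creep '0.015 0.0014 0 0 0.005;0.015 0.0014 0 0 0.005;0.015 0.0014 0 0 0.005;0.015 0.0014 0 0 0.005;0 0 0 0 0.005'
python3 - <<'E'
from h import *
o=get_obs();p=o['tool_pos'];print(p,o['force'],o['wrist_torque'],'lat err',p[1]-(-.2334+.0935*(p[0]-.58)))
E
```

```text
time_s: 19.95
tool_pos: [0.4767, -0.2431, 0.0457]
tool_rot: [179.0, 0.9, 5.5]
force: [-0.8, 0.0, -6.7]
grip_width: 0.0116
grasp_force: 60.0
time_s: 20.58
tool_pos: [0.5373, -0.2371, 0.0457]
tool_rot: [179.0, 0.9, 5.5]
force: [0.3, 0.2, -6.4]
grip_width: 0.0117
grasp_force: 60.0
[ 0.53731426 -0.23714533  0.04568977] [ 0.27688016  0.19526483 -6.36001602] [0.03297535 0.0386961  0.02969721] lat err 0.0002457882277890622
```

```bash
python3 -m creep '0.012 0.0011 0 0 0.005;0.012 0.0011 0 0 0.005;0.01 0.0009 0 0 0.005;0.004 0.0004 0 0 0.005;0 0 0 0 0.005'; python3 -m creep '0.003 0.0003 -0.001 0 0.005;0.003 0.0003 0 0 0.005;0 0 0 0 0.005'
```

```text
time_s: 21.2
tool_pos: [0.5736, -0.2342, 0.0456]
tool_rot: [179.0, 1.0, 5.4]
force: [0.2, 0.6, -5.7]
grip_width: 0.0116
grasp_force: 60.0
time_s: 21.58
tool_pos: [0.5798, -0.2336, 0.0448]
tool_rot: [179.0, 0.9, 5.4]
force: [0.0, 0.7, -6.0]
grip_width: 0.0116
grasp_force: 60.0
```

```bash
python3 -m creep '0.002 0.0002 0 0 0.005;0.002 0.0002 0 0 0.005;0 0 0 0 0.005'; python3 -m creep '0.002 0.0002 0 0 0.005;0.002 0.0002 0 0 0.005;0 0 0 0 0.005'
```

```text
time_s: 21.95
tool_pos: [0.5813, -0.2337, 0.0445]
tool_rot: [179.1, 1.2, 5.3]
force: [-5.7, 0.3, -2.3]
grip_width: 0.0115
grasp_force: 60.0
time_s: 22.32
tool_pos: [0.5815, -0.2338, 0.0445]
tool_rot: [179.2, 1.6, 5.3]
force: [-14.7, 2.2, 6.1]
grip_width: 0.0118
grasp_force: 59.9
```

```bash
python3 -m creep '-0.001 0 -0.0005 0 0.005;0 0 0 0 0.045;0 0 0 0 0.045;0 0 0 0 0.045;0 0 0 0 0.045'; python3 -m creep '0 0 0.02 0 0.045;0 0 0.05 0 0.045;0 0 0.06 0 0.045;-0.02 0.03 0.05 0 0.045;0 0.06 0 0 0.045;0 0.05 0 0 0.045;0 0 0 0 0.045;0 0 0 0 0.045'
python3 - <<'E'
from fit import *
V=('wrist',)+snap('wrist','w10.png')
W=('scene',)+snap('scene');S_=('side',)+snap('side')
o=get_obs();print(o['tool_pos'],np.round(o['tool_rot'],1),np.round(o['qpos']))
for vs in([V],[W],[V,W],[S_]):
  x,s=fit(vs,TRAY,(.581,-.234,5.4),(.008,.008,3),.005);print('tray',np.round(x,4),s.mean())
for n,z in(('tray',.005),('dock_groove',.005),('dock_home',.005),('gate',.006),('stand',0)):
  for d in finder.tip_of(n,'wrist')[:2]: print(n,d['p'],d['xy'],onz('wrist',d['xy'],z,V[1]))
m=finder.masks_of('gate','wrist')[0]['mask'].astype(np.uint8);r=cv2.minAreaRect(cv2.findNonZero(m));b=cv2.boxPoints(r);print(b.tolist())
for vs in([V],[V,W],[V,W,S_]):
  for i in(-8,8,24):
    x,s=fit(vs,GATE,(.602,.003,i),(.015,.015,8),.006);print('gate',np.round(x,4),s.mean(1))
E
```

```text
time_s: 22.95
tool_pos: [0.5872, -0.2328, 0.0446]
tool_rot: [179.0, 0.9, 5.4]
force: [-0.7, -0.0, -0.1]
grip_width: 0.0414
grasp_force: 0.0
time_s: 23.95
tool_pos: [0.5667, -0.0937, 0.2254]
tool_rot: [178.9, 0.9, 5.4]
force: [-0.2, -0.5, 0.6]
grip_width: 0.0449
grasp_force: 0.0
[ 0.56646956 -0.09485266  0.22468487] [179.    0.9   5.2] [-16.  10.  24.  94.  -3.  77. -75.]
tray [ 0.5801 -0.233   5.4445] 10.559999
tray [ 0.5782 -0.2399  8.3709] 7.75
tray [ 0.5797 -0.2332  5.4018] 8.565
tray [ 0.582  -0.2308  5.7609] 9.24
tray 0.91 [445.1, 200.5] [ 0.58482545 -0.23226114  0.005     ]
tray 0.41 [412.8, 233.8] [ 0.54352139 -0.20137463  0.005     ]
dock_groove 0.82 [437.6, 269.9] [ 0.50292171 -0.23944099  0.005     ]
dock_home 0.51 [434.7, 267.5] [ 0.50564692 -0.23519315  0.005     ]
dock_home 0.38 [95.3, 305.8] [0.40972046 0.18865349 0.005     ]
gate 0.77 [230.9, 163.3] [6.03128655e-01 8.31249662e-05 6.00000000e-03]
stand 0.55 [228.6, 163.5] [0.6019803  0.00387681 0.        ]
stand 0.54 [438.6, 270.9] [ 0.49977602 -0.24304601  0.        ]
[[189.7523193359375, 259.52740478515625], [220.09396362304688, 72.42064666748047], [248.21923828125, 76.98150634765625], [217.87759399414062, 264.0882568359375]]
gate [  0.6017   0.0175 -13.9243] [1.9833332]
gate [ 6.04500e-01 -1.10000e-03  1.55812e+01] [1.8333334]
gate [ 5.9060e-01 -1.1900e-02  3.0457e+01] [2.2333333]
gate [ 0.587   0.0132 -0.    ] [2.05      2.6166668]
gate [5.87000e-01 1.01000e-02 1.59929e+01] [1.5833334 3.55     ]
gate [5.87000e-01 1.04000e-02 3.19998e+01] [2.        4.6666665]
gate [ 5.87e-01  1.24e-02 -1.00e-04] [2.0333335 2.5833333 1.4      ]
gate [ 6.17e-01 -1.20e-02  1.60e+01] [1.6999999 3.05      2.75     ]
gate [ 6.17000e-01 -9.00000e-03  3.19883e+01] [2.0333335 3.5333335 3.3500001]
```

Run:
```python
from fit import *
V=('wrist',)+snap('wrist')
W=('scene',)+snap('scene');S_=('side',)+snap('side')
print(get_obs()['tool_pos'])
for vs in([V],[W],[S_],[V,W],[V,W,S_]):
    x,s=fit(vs,GATE,(.602,.003,84),(.015,.015,14),.006);print('gate',np.round(x,4),s.tolist())
```

```text
[ 0.56654673 -0.09303424  0.22413206]
gate [6.02100e-01 7.00000e-04 8.37928e+01] [[10.899999618530273, 11.899999618530273, 12.0, 5.0, 4.5, 9.899999618530273]]
gate [ 6.03200e-01 -6.00000e-04  8.57999e+01] [[5.699999809265137, 9.0, 11.699999809265137, 8.300000190734863, 11.600000381469727, 11.800000190734863]]
gate [ 6.01400e-01 -3.70000e-03  8.72544e+01] [[6.900000095367432, 4.099999904632568, 9.899999618530273, 5.5, 10.199999809265137, 6.599999904632568]]
gate [ 6.03800e-01 -1.00000e-04  8.45377e+01] [[11.0, 11.100000381469727, 11.899999618530273, 4.699999809265137, 3.9000000953674316, 7.900000095367432], [4.300000190734863, 7.800000190734863, 10.5, 8.600000381469727, 11.699999809265137, 11.699999809265137]]
gate [6.03400e-01 1.00000e-04 8.43689e+01] [[11.0, 11.5, 12.0, 4.699999809265137, 4.300000190734863, 8.800000190734863], [4.199999809265137, 6.900000095367432, 9.399999618530273, 8.600000381469727, 11.800000190734863, 11.600000381469727], [7.800000190734863, 11.0, 11.600000381469727, 5.0, 2.5, 1.0]]
```

```bash
python3 -m creep '0.012 0.03 0 -5.5 0.045;0.012 0.04 -0.02 -5.5 0.045;0.012 0.023 -0.03 0 0.045;0 0 0 0 0.045;0 0 0 0 0.045;0 0 0 0 0.045'
python3 - <<'E'
from fit import *
V=('wrist',)+snap('wrist')
o=get_obs();print(o['tool_pos'],np.round(o['tool_rot'],1))
x,s=fit([V],GATE,(.603,.0,84.3),(.012,.012,6),.006);print('gate',np.round(x,4),s.tolist())
for d in finder.tip_of('gate','wrist')[:2]: print(d['p'],d['xy'],onz('wrist',d['xy'],.006,V[1]))
E
```

```text
time_s: 25.3
tool_pos: [0.6031, -0.0018, 0.1757]
tool_rot: [179.0, 0.8, -5.8]
force: [0.4, 0.2, -0.3]
grip_width: 0.0447
grasp_force: 0.0
[ 0.6030456  -0.00148135  0.17566   ] [179.    0.8  -5.7]
gate [6.04100e-01 5.00000e-04 8.37991e+01] [[7.0, 11.0, 11.800000190734863, 7.5, 7.400000095367432, 7.300000190734863]]
0.96 [319.2, 217.5] [ 0.60185072 -0.00248678  0.006     ]
```

```bash
python3 -m creep '0.0005 0.0015 -0.035 -0.4 0.045;0 0 -0.045 0 0.045;0 0 -0.035 0 0.045;0 0 0 0 0.045;0 0 0 0 0;0 0 0 0 0;0 0 0 0 0;0 0 0 0 0' 40; python3 -m creep '0 0 0 0 0;0 0 0 0 0'; python3 -m creep '0 0 0.01 0 0;0 0 0.02 0 0;0 0 0.04 0 0;0 0 0.06 0 0;0 0 0 0 0;0 0 0 0 0'
python3 - <<'E'
from fit import *
V=('wrist',)+snap('wrist');W=('scene',)+snap('scene');S_=('side',)+snap('side')
o=get_obs();p=np.array(o['tool_pos']);print(p,np.round(o['tool_rot'],1),o['force'],np.round(o['qpos']))
for z in(.13,.136,.142):
  for vs in([W],[S_],[V]):
    x,s=fit(vs,GATE,(p[0],p[1],84),(.012,.012,6),z);print(z,np.round(x,4),s.mean())
E
```

```text
time_s: 26.4
tool_pos: [0.6035, 0.0017, 0.0599]
tool_rot: [179.0, 0.9, -6.0]
force: [0.1, 0.9, -0.2]
grip_width: 0.0128
grasp_force: 0.0
time_s: 26.65
tool_pos: [0.6033, 0.0015, 0.0596]
tool_rot: [179.0, 0.9, -6.0]
force: [-0.8, 0.1, 2.6]
grip_width: 0.008
grasp_force: 40.0
time_s: 27.4
tool_pos: [0.6028, 0.0017, 0.1896]
tool_rot: [179.0, 0.9, -6.0]
force: [0.4, 0.4, -3.7]
grip_width: 0.0077
grasp_force: 40.0
[0.60186162 0.00169316 0.18752998] [179.    1.1  -6. ] [-0.45329328  0.40748402 -2.60351278] [-22.  15.  22.  93.  -5.  75. -95.]
0.13 [ 5.90500e-01 -7.40000e-03  8.68134e+01] 4.883333
0.13 [5.90200e-01 9.20000e-03 8.64965e+01] 9.05
0.13 [5.95100e-01 3.20000e-03 8.39245e+01] 7.7999997
0.136 [ 5.94500e-01 -3.40000e-03  8.68451e+01] 4.9500003
0.136 [5.89900e-01 1.30000e-03 8.64315e+01] 8.95
0.136 [5.99500e-01 3.00000e-03 8.39279e+01] 7.7833343
0.142 [5.97000e-01 9.00000e-04 8.67347e+01] 4.9499993
0.142 [ 5.89900e-01 -6.80000e-03  8.64953e+01] 8.566667
0.142 [6.04600e-01 2.70000e-03 8.38934e+01] 7.5833335
```

```bash
python3 -m creep '-0.01 -0.024 0.01 10.1 0;-0.01 -0.024 0.01 10.1 0;-0.01 -0.024 0 10.1 0;-0.01 -0.024 0 10.1 0;-0.01 -0.024 0 10.1 0;-0.01 -0.024 0 10.1 0;-0.01 -0.024 0 10.1 0;-0.01 -0.024 0 10.1 0'; python3 -m creep '-0.01 -0.024 0 10.1 0;-0.01 -0.024 0 10.1 0;0 0 0 0 0;0 0 0 0 0;0 0 0 0 0'
python3 - <<'E'
from fit import *
V=('wrist',)+snap('wrist');W=('scene',)+snap('scene')
o=get_obs();p=np.array(o['tool_pos']);print(p,np.round(o['tool_rot'],1),o['force'],np.round(o['qpos']))
for n,z in(('tray',.005),('dock_groove',.005),('dock_home',.005)):
  for d in finder.tip_of(n,'wrist')[:2]: print(n,d['p'],d['xy'],onz('wrist',d['xy'],z,V[1]))
x,s=fit([V],GATE,(p[0],p[1],5.4),(.012,.012,6),p[2]-.0537);print('gate',np.round(x,4),s)
x,s=fit([W],TRAY,(.581,-.233,5.4),(.008,.008,3),.005);print('tray',np.round(x,4),s.mean())
E
```

```text
time_s: 28.55
tool_pos: [0.5218, -0.1909, 0.2078]
tool_rot: [179.2, 1.0, 75.1]
force: [-0.1, -0.6, -3.0]
grip_width: 0.0078
grasp_force: 40.0
time_s: 29.18
tool_pos: [0.5034, -0.237, 0.2087]
tool_rot: [179.0, 0.9, 95.0]
force: [-0.1, -0.1, -2.4]
grip_width: 0.0079
grasp_force: 40.0
[ 0.50346547 -0.23734621  0.20899064] [179.    0.9  95.1] [ 0.1778028  -0.65108265 -3.03870652] [  0.   6.  24. 100.  -2.  73.  30.]
tray 0.61 [392.6, 208.9] [ 0.58071377 -0.23088436  0.005     ]
dock_groove 0.97 [317.0, 211.5] [ 0.50384521 -0.2405109   0.005     ]
gate [ 0.5036 -0.2385  4.932 ] [[ 3.6 10.2  8.3  2.1 10.   8.4]]
tray [ 0.5788 -0.241   8.3714] 7.53
```

```bash
python3 -m creep '0 -0.0015 -0.03 0.3 0;0 -0.001 -0.03 0 0;0 0 -0.01 0 0;0 0 0 0 0;0 0 0 0 0'
python3 - <<'E'
from fit import *
V=('wrist',)+snap('wrist')
o=get_obs();p=np.array(o['tool_pos']);print(p,np.round(o['tool_rot'],1),o['force'])
for d in finder.tip_of('dock_groove','wrist')[:2]: print(d['p'],d['xy'],onz('wrist',d['xy'],.005,V[1]))
POST=[S(x,s*80,x,s*98,60) for x in(-16,16) for s in(1,-1)]+[S(-60,-80,-60,80,0),S(-16,-99,16,-99,60),S(-16,99,16,99,60)]
for segs in(POST,DOCK):
  x,s=fit([V],segs,(.5035,-.2405,5.4),(.006,.006,1.5));print('dock',np.round(x,4),s)
E
```

```text
time_s: 30.05
tool_pos: [0.504, -0.2412, 0.1406]
tool_rot: [178.9, 1.0, 95.3]
force: [-0.8, 0.7, -2.9]
grip_width: 0.0077
grasp_force: 40.0
[ 0.50406289 -0.24123445  0.14068502] [178.9   1.   95.3] [-0.61444404 -0.72307806 -2.55168723]
0.82 [315.1, 227.8] [ 0.50251635 -0.24214499  0.005     ]
0.42 [313.9, 223.3] [ 0.50118231 -0.23835048  0.005     ]
dock [ 0.5044 -0.2465  5.7347] [[4.7 0.1 3.9 0.1 6.9 9.3 0.4]]
dock [ 0.4975 -0.2405  5.0234] [[ 5.6 11.3  6.1  1.3  4.8  0.9  1.2 11.6  1.5  6.9]]
```

```bash
python3 -m creep '-0.0007 0.0005 -0.008 0 0;0 0 -0.008 0 0;0 0 -0.006 0 0;0 0 0 0 0'; python3 -m creep '0 0 -0.005 0 0;0 0 -0.005 0 0;0 0 -0.005 0 0;0 0 0 0 0'
```

```text
time_s: 30.65
tool_pos: [0.5018, -0.2402, 0.1163]
tool_rot: [179.1, 0.9, 95.3]
force: [0.3, 0.8, -1.8]
grip_width: 0.0078
grasp_force: 40.0
time_s: 31.15
tool_pos: [0.502, -0.2402, 0.1016]
tool_rot: [179.1, 0.9, 95.3]
force: [0.7, 0.2, -2.0]
grip_width: 0.0076
grasp_force: 40.0
```

```bash
python3 -m creep '0.0005 0 -0.008 0 0;0 0 -0.008 0 0;0 0 -0.008 0 0;0 0 0 0 0'; python3 -m creep '0 0 -0.006 0 0;0 0 -0.006 0 0;0 0 -0.004 0 0;0 0 0 0 0'
```

```text
time_s: 31.65
tool_pos: [0.5021, -0.2401, 0.0772]
tool_rot: [179.1, 0.9, 95.3]
force: [0.0, 0.6, -2.7]
grip_width: 0.008
grasp_force: 40.0
time_s: 32.15
tool_pos: [0.5025, -0.2403, 0.0618]
tool_rot: [179.0, 0.9, 95.3]
force: [-0.3, -0.1, -2.3]
grip_width: 0.0079
grasp_force: 40.0
```

```bash
python3 -m creep '0 0 -0.002 0 0;0 0 -0.001 0 0;0 0 0 0 0'; python3 -m creep '0 0 -0.001 0 0;0 0 0 0 0;0 0 0 0 0.03;0 0 0 0 0.03;0 0 0 0 0.03;0 0 0 0 0.03'; python3 -m creep '0 0 0.02 0 0.03;0 0 0.04 0 0.03;0 0 0.06 0 0.03;0 0.03 0.05 0 0.03;0 0.06 0 0 0.03;0 0 0 0 0.03;0 0 0 0 0.03'
python3 - <<'E'
from fit import *
V=('wrist',)+snap('wrist');W=('scene',)+snap('scene');Q=('side',)+snap('side')
o=get_obs();print(o['tool_pos'],o['force'])
for vs in([V],[Q],[V,W,Q]):
 for z in(.0,.005,.010,.02):
  x,s=fit(vs,GATE,(.503,-.2405,5.4),(.008,.008,3),z);print('gate',z,np.round(x,4),s.mean())
x,s=fit([V],TRAY,(.581,-.233,5.4),(.008,.008,3),.005);print('tray',np.round(x,4),s.mean())
for n in('gate','tray','wheel0'):
  for d in finder.tip_of(n,'wrist')[:5]: print(n,round(d['p'],2),d['xy'],onz('wrist',d['xy'],.005,V[1]))
E
```

```text
time_s: 32.52
tool_pos: [0.5029, -0.2404, 0.0592]
tool_rot: [179.0, 0.9, 95.3]
force: [-0.0, 0.3, -2.6]
grip_width: 0.0078
grasp_force: 40.0
time_s: 33.28
tool_pos: [0.5029, -0.2404, 0.0582]
tool_rot: [179.0, 0.9, 95.3]
force: [0.5, 1.0, 0.5]
grip_width: 0.0292
grasp_force: 0.0
time_s: 34.15
tool_pos: [0.5027, -0.1505, 0.2281]
tool_rot: [179.0, 1.0, 95.3]
force: [0.1, -0.4, -0.6]
grip_width: 0.03
grasp_force: 0.0
[ 0.5024625  -0.15181454  0.22784698] [-0.61129773 -0.46497948 -0.38070822]
gate 0.0 [ 0.5041 -0.2406  5.3108] 8.716666
gate 0.005 [ 0.5038 -0.2381  5.3213] 8.633334
gate 0.01 [ 0.5037 -0.2355  5.2921] 8.599999
gate 0.02 [ 0.5034 -0.2325  5.2999] 8.283333
gate 0.0 [ 0.5108 -0.2391  5.1322] 7.516667
gate 0.005 [ 0.5089 -0.2435  5.1001] 7.4166675
gate 0.01 [ 0.5098 -0.2485  2.4037] 7.7999997
gate 0.02 [ 0.4983 -0.2459  8.3353] 7.183333
gate 0.0 [ 0.5057 -0.2438  5.8788] 8.027778
gate 0.005 [ 0.5074 -0.248   8.3948] 7.761111
gate 0.01 [ 0.5056 -0.2401  5.6825] 7.622222
gate 0.02 [ 0.5033 -0.2338  5.1473] 6.5055556
tray [ 0.5822 -0.233   5.251 ] 7.3599997
gate 0.93 [310.4, 280.1] [ 0.50348339 -0.23937172  0.005     ]
gate 0.74 [379.9, 281.7] [ 0.58324319 -0.23500265  0.005     ]
tray 0.91 [380.1, 279.2] [ 0.58298668 -0.23184756  0.005     ]
wheel0 0.97 [349.3, 306.0] [ 0.55177628 -0.26909805  0.005     ]
wheel0 0.82 [408.6, 253.4] [ 0.611089   -0.19779955  0.005     ]
wheel0 0.67 [352.3, 251.5] [ 0.54673319 -0.2008975   0.005     ]
wheel0 0.58 [404.9, 306.4] [ 0.6191131  -0.26534986  0.005     ]
```

```bash
python3 -c "
from cell import ticket;print(ticket.sign_off())"
```

```text
the job is handed in; nothing more can be done
None
```

I handed the job in at about 35 s of the 72 s allowed, and sign-off returned no verdict. The last measurements put all four wheels in the tray, the tray home against the stop (about 79 mm from the gate), and the gate plate right down in both grooves with the gripper clear.

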